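Seat the taper arbor in the indexing head and tap it home

TASK

Take the arbor with the plain cylindrical head out of the wooden rack, set its tapered shank loosely into the upright socket of the indexing head and let go while its collar still stands clearly proud of the socket face. Then strike its top with the knocking block in at least two separate taps until the collar lies flush on the socket face, the last a firm tap of 18 to 35 N that locks the taper (never more than 35 N, which marks the bearings). Stand the block back upright on the bench and leave everything else where it is.

Things in the scene. Friction and masses are not known exactly. Their poses are not given: they have to be found in the camera images.
- arbor: steel arbor, about 0.25 kg: tapered round shank 40 mm long pointing down (24 mm wide at the collar, 16 mm at its rounded tip), collar 40 mm wide and 6 mm thick, above it a plain cylindrical head 22 mm wide and 46 mm tall, the place to grip. Origin: centre of the collar's underside; z up along the axis. Starts upright in one of the rack's holes, collar resting on the rack
- arbor_top (a point): centre of the flat top of that arbor's head, 52 mm above the underside of the collar; this is what the block strikes. Bring the block down slowly (10 to 15 mm/s) and stop on force, about 23 N: the force jumps when the collar lands on the face
- rack: fixed wooden block 66 x 190 x 50 mm. Origin: centre of its underside; y runs along its row of three loose holes (31 mm wide, 46 mm deep, at y = -60, 0, +60 mm). Arbors stand in all three, 60 mm apart, so grip across the row, closing along the rack's x. The other two arbors have a pointed cone head and a disc head on a thin stem
- socket (a point): centre of the mouth of the taper socket, on the flat top face (72 mm above the bench) of the indexing head's round steel nose, 60 mm wide, on a fixed grey base 130 x 110 mm; z up along the socket axis. The bore, a split sleeve of six sprung leaves, is 22.2 mm wide at the mouth, 44 mm deep, tapered like the shank. Collar flush means its underside touches this face
- knocker: knocking block, about 0.3 kg, standing upright: a pale nylon foot 48 mm wide and 34 mm tall, on it a plain aluminium grip 30 mm wide and 50 mm tall; 84 mm in all. Origin: centre of the flat underside, which does the striking; z up. When it is gripped low, fingertips bear on the foot's 9 mm wide shoulder. It may be set down anywhere free on the bench
- knocker_top (a point): centre of the top of the knocking block's grip, 84 mm above its underside
- cone_arbor: arbor of the same shank and collar with a pointed cone head (28 mm wide, 34 mm tall), to stay in the rack; origin as for the arbor
- disc_arbor: arbor of the same shank and collar with a thin stem and a disc head (36 mm wide, its top 32 mm above the collar's underside), to stay in the rack; origin as for the arbor
- paint_jar: small closed glass jar 36 mm wide, 45 mm tall; bystander; origin: centre of its underside
- glue: white bottle 34 mm wide, 85 mm tall; bystander; origin: centre of its underside
- screwdriver: screwdriver lying on the bench; bystander
- brush: brush lying on the bench; bystander
- sprue: grey plastic kit frame 100 x 80 x 5 mm lying flat; bystander; origin: centre of its underside
- mug: white mug 76 mm wide, 85 mm tall; bystander; origin: centre of its underside
- head: the same indexing head; origin: centre of its underside. The arbor slips in until its collar is about 9 mm above the face, where the taper jams and holds its weight. From there 10 to 21 N (hidden friction) drive it on; a 5 N push hardly moves it. Once the collar is on the face it is rigid; a firm tap of 18 to 35 N there locks it. A hand wheel at one side stays below 45 mm
Things that resemble listed ones, but are neither listed nor needed, are in the scene too. Leave any blue or orange look-alike of the head alone.

How it is judged (in metres and radians):
On the way, in this order (a step that is already met when the one before it is completed fails the run):
1. the arbor stands loosely in the socket, collar 2 to 13 mm proud of the face, let go (horizontal distance between arbor and socket below 0.003 m and z of arbor in the frame of socket between 0.002 and 0.013 m and angle between arbor's own z axis and vertical below 0.08 rad and contact force between the fingers and arbor below 0.05 N), for 0.2 s.
2. the knocking block taps the arbor (over 3 N) while its collar still stands over 1 mm proud (contact force between knocker and arbor above 3 N and horizontal distance between arbor and socket below 0.004 m and z of arbor in the frame of socket above 0.001 m), for 0.002 s.
3. the block is lifted clear of the arbor (over 3 mm) (contact force between knocker and arbor below 0.01 N and z of knocker in the frame of arbor_top above 0.003 m), for 0.02 s.
4. with the collar flush (under 1.5 mm), a separate firm tap of the block locks the arbor (over 18 N) (contact force between knocker and arbor above 18 N and z of arbor in the frame of socket below 0.0015 m and horizontal distance between arbor and socket below 0.002 m), for 0.002 s.
At the end, for the whole second after the job is handed in: the arbor stands upright in the socket (within 2 mm of its axis and 2 degrees) with its collar flush (underside less than 1.5 mm above the face), and the knocking block stands upright and still on the bench; both are let go (z of arbor in the frame of socket between -0.003 and 0.0015 m and horizontal distance between arbor and socket below 0.002 m and angle between arbor's own z axis and vertical below 0.035 rad and linear speed of each of arbor, knocker below 0.01 m/s and height (world z) of knocker between -0.005 and 0.006 m and angle between knocker's own z axis and vertical below 0.06 rad); the robot touches nothing.
It fails at once if the block hits or presses the arbor with more than 35 N (contact force between knocker and arbor above 35 N).
It fails at once if one of the other two arbors leaves the rack (moved over 15 mm) (distance of any of cone_arbor, disc_arbor from where it was at the start of the episode above 0.015 m).
It fails at once if a bystander on the bench is moved more than 30 mm (distance of any of paint_jar, glue, screwdriver, brush, sprue, mug from where it was at the start of the episode above 0.03 m).
It also fails if it takes over 64 s, if anything falls off the work surface, if the arm or the gripper's body presses on something with over 40 N, if the wrist force passes 120 N, or if a joint passes its speed limit or range.

ROBOT

A 6-joint arm with a two-finger parallel gripper is mounted at the origin on the work surface. World frame = base frame: x ahead of the robot, y to its left, z up, the work surface at z = 0. Lengths are in m, angles in degrees, forces in N, time in s.
With the tool pointing down it reaches from about 0.4 to 0.825 m from the base axis. Payload 7 kg.
Tool frame: the origin (TCP) lies at the very end of the fingers, on their centre line; the grasp point (between the pads) lies 19 mm behind it; x points along the fingers, z is the direction in which the jaws open and shut, and the axes are right-handed (so a half turn about x gives the same grasp; the last joint's range is limited). The gripper opens to 88 mm and grips with 3 to 60 N. Pads are 19 mm wide; open, the fingers measure 130 mm over their backs; the gripper's body (78 mm by 193 mm) begins 47 mm behind the grasp point.
Start: joints at [82.111, 20.546, 0.682, 0, -70.136, -16.507], TCP at [0.279, 0.615, 0.227] pointing down, gripper open.
Joint ranges: [-176.03, 176.03], [-82.01, 121.73], [-58.28, 71.71], [-173.87, 95.51], [-174.79, -0.11], [-173.66, 173.66]. Speed limits (degrees/s): [136.94, 136.94, 172.46, 180, 180, 180].

INTERFACE

Orientations are given as [roll, pitch, yaw] about the fixed x, y, z axes, in that order (R = Rz(yaw) Ry(pitch) Rx(roll)).
In Python, from plant import sensors, cams, workorder gives the robot as it stands. The module is installed in compiled form; this text tells all that it offers.
- The arm moves only by the shell command python3 -m handwheel 'ROWS' [OPENING] [FORCE]. ROWS is JSON, one flat list of numbers, 4 for each row, row after row: the shift along the tool's x, y, z in cm, then the turn about the tool's x in degrees. A call has exactly 10 rows; each row is the pose to reach, as a shift and turn from the pose commanded when the call began, along the tool's axes at that moment; what a row does not reach only later rows make up. A row lasts 1/8 s, in which the tool goes at most 62.5 mm and 10.7 degrees, less where a joint would pass 70% of its speed; a pose out of reach is approached as far as the arm can. A call with a gripper value outside its range is refused whole. OPENING is the finger opening in cm, from 0 to 8.76, set as the call begins (- or left out, the last holds). The fingers move at their own pace and stop on an object; FORCE is the grip in N (left out, the last holds). Time passes only in rows, so rows that repeat a pose let the fingers close, or fill a call up. It gives the time, the measured TCP pose, the force and the opening at its end, in the units of the state.
- sensors.get_state(): the state, without advancing time (a new reading comes with each control period).
- cams.capture(name): name is "scene" or "top"; returns a dict with "image" (480x640x3 uint8, red, green, blue), "fov_y" (degrees; the focal length in pixels is half the picture's height over the tangent of half this angle, whatever the lens; pixels are square), "cx", "cy" (the principal point, pixels), "D" ([k1, k2, p1, p2, k3] as OpenCV has them; the pictures are not rectified), "xyz" and "rotation" of the camera in the world. Camera axes: x right, y down, z forward; pixel columns grow to the right and rows downward; lengths in m; the calibration is good to about 2 mm. A picture is of the moment at which its call begins. There is no depth.
- workorder.close_job(): hands the job in, once; it reports no verdict.
The state is a dict: "time_s": time; "joints": joint angles; "qd": joint speeds; "joint_torque": joint torques, N m; "tcp_pos": TCP position; "eef_rot": TCP orientation; "contact_force": force on the tool from outside, world axes, zero at the start; "moment": the same for the moment, N m; "gripper_width": finger opening in m.
Only numpy, scipy, OpenCV 4.12 (cv2) and the standard library are available. Lean on these libraries where they do the work, as an engineer would, in place of code of your own. Each camera call takes 0.05 s, during which the arm holds its last target.

## Working session

There is one attempt and no reset: what is moved stays moved. The work goes in short steps, Python scripts to look and compute and a shell command to move; the robot and the scene stay as the last step left them, time stands still between calls to the robot, and variables do not carry over. Pictures are saved under pics/ and viewed, and the job is handed in when it is done.

```bash
ls; mkdir -p pics; python3 - <<'E'
from plant import sensors,cams
import cv2
print(sensors.get_state())
for n in("scene","top"):
    c=cams.capture(n); cv2.imwrite(f"pics/{n}0.png",c["image"][:,:,::-1])
    print(n,{k:v for k,v in c.items() if k!="image"})
E
```

```text
pics
{'time_s': 0.0, 'joints': array([ 8.21116754e+01,  2.05925106e+01,  6.32256622e-01, -1.87149036e-02,
       -7.01349804e+01, -1.65061368e+01]), 'qd': array([ 0.01089701,  0.0136494 , -0.02089245, -0.04528949, -0.04966735,
       -0.08094935]), 'joint_torque': array([-7.85475295e-04, -5.82718956e+01,  2.93055832e+01,  6.99716449e+00,
        6.88796034e-03, -1.61645589e-04]), 'tcp_pos': array([0.27862434, 0.61426937, 0.22560344]), 'eef_rot': array([   6.04111053,   89.90315374, -108.35972501]), 'contact_force': array([ 0.01845131, -0.3417908 , -0.51607009]), 'moment': array([0.04059214, 0.03188255, 0.03175403]), 'gripper_width': 0.08772480997829485}
scene {'fov_y': 57.42222277565317, 'cx': 319.5944506484969, 'cy': 233.05841629398734, 'D': array([-0.07091903,  0.        ,  0.        ,  0.        ,  0.        ]), 'xyz': array([ 1.02932319, -0.22560512,  0.74308597]), 'rotation': array([-141.3261631 ,   -0.52643999,   64.8411364 ])}
top {'fov_y': 55.365259724043135, 'cx': 312.6658907495531, 'cy': 235.76758092979938, 'D': array([-0.11707096,  0.        ,  0.        ,  0.        ,  0.        ]), 'xyz': array([0.44249569, 0.009208  , 1.21423586]), 'rotation': array([-174.93250919,   -1.46144923,  -90.00005998])}
```

View pics/scene0.png

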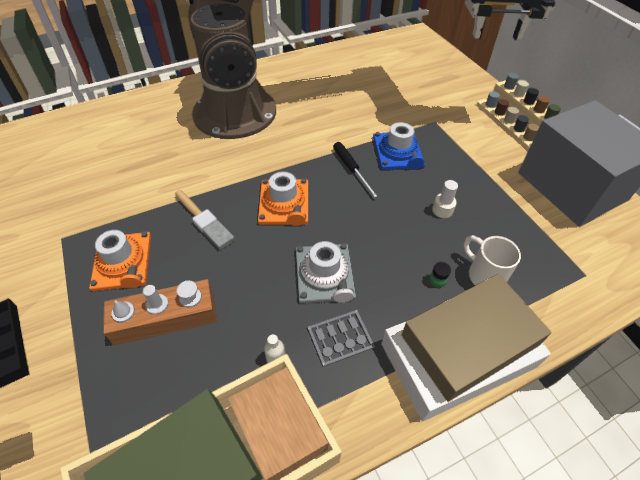

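View pics/top0.png

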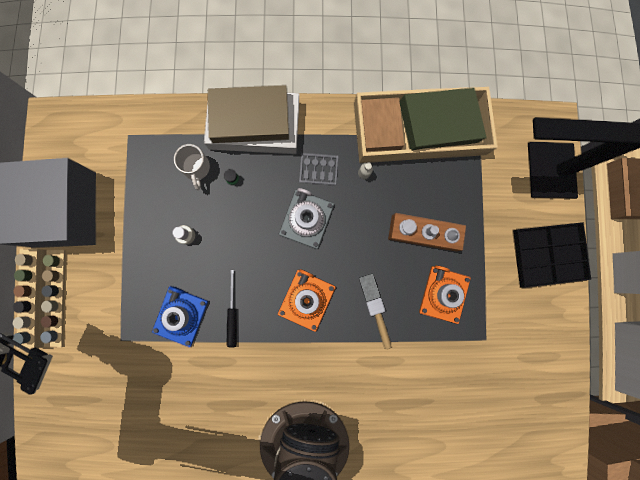

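The scene picture shows the plain arbor in the middle of the rack at about (154,297), the cone at (121,310), the disc at (188,292), the grey head at (325,262) and the knocker at (446,198). In the top picture they are at (431,231), (452,236), (408,227), (307,217) and (183,235). I'll enlarge these areas.

```bash
cat > crop.py <<'E'
import cv2
def crop(src,dst,x0,y0,w,h,s):
    im=cv2.imread(src)[y0:y0+h,x0:x0+w]
    im=cv2.resize(im,None,fx=s,fy=s,interpolation=cv2.INTER_CUBIC)
    for i in range(0,w,10):
        cv2.line(im,(i*s,0),(i*s,6 if i%50 else 14),(0,255,255),1)
        if i%20==0: cv2.putText(im,str(x0+i),(i*s,24),0,.4,(0,255,255),1)
    for i in range(0,h,10):
        cv2.line(im,(0,i*s),(6,i*s),(0,255,255),1)
        if i%20==0: cv2.putText(im,str(y0+i),(8,i*s+4),0,.4,(0,255,255),1)
    return cv2.imwrite(dst,im)
E
python3 - <<'E'
from crop import crop
import cv2, numpy as np
t="pics/top0.png";s="pics/scene0.png"
crop(t,"pics/t_rack.png",385,205,90,56,8)
crop(t,"pics/t_head.png",275,185,64,64,8)
crop(t,"pics/t_kn.png",160,215,50,40,8)
crop(s,"pics/s_rack.png",100,270,120,75,6)
crop(s,"pics/s_head.png",290,235,70,70,8)
crop(s,"pics/s_kn.png",425,170,45,55,8)
a=[cv2.imread(f"pics/{n}.png") for n in("t_head","t_kn","s_head","s_kn")]
def pad(i,w,h): 
    return cv2.copyMakeBorder(i,0,h-i.shape[0],0,w-i.shape[1],0)
# composite pairs
cv2.imwrite("pics/A.png",pad(np.hstack([pad(a[0],512,512)]),512,512))
E
```

```text
(no output)
```

View pics/t_rack.png

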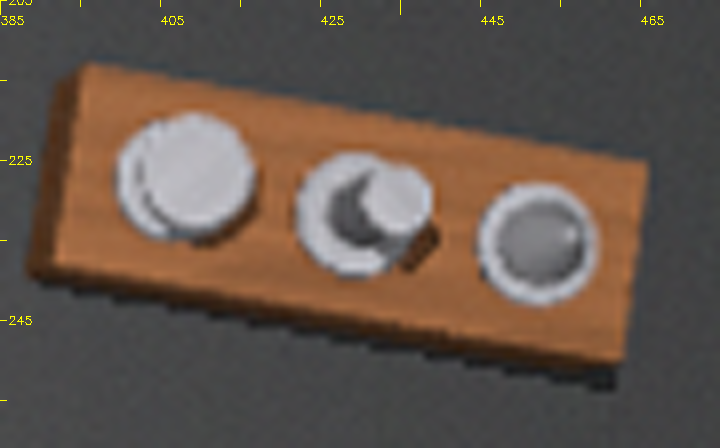

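View pics/t_head.png

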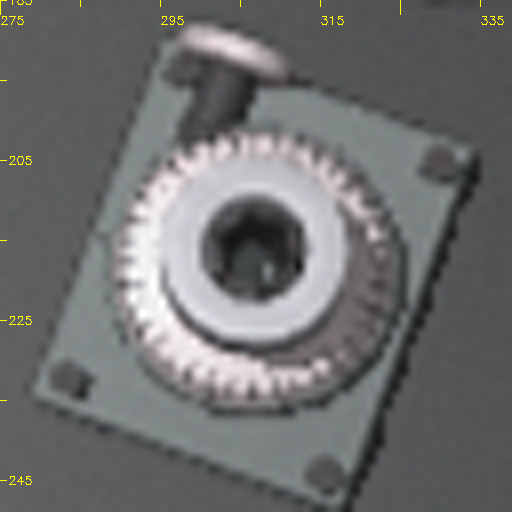

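View pics/t_kn.png

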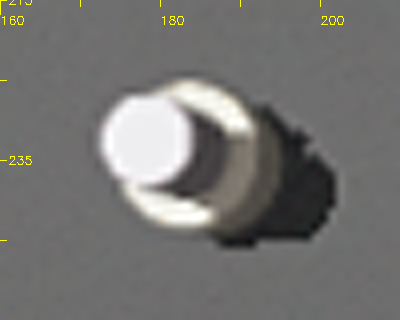

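View pics/s_rack.png

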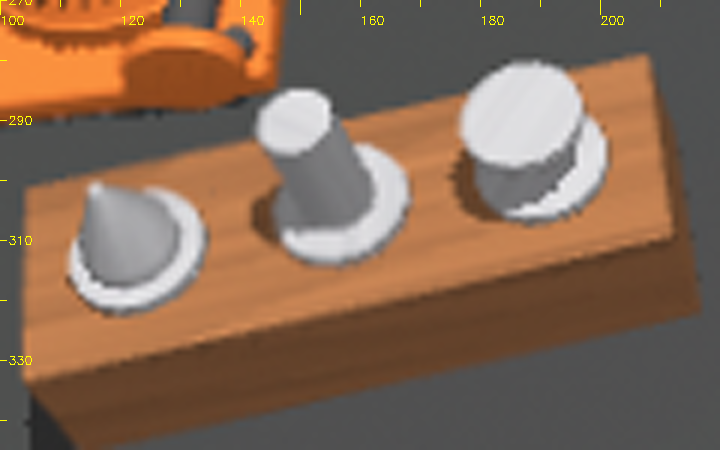

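View pics/s_head.png

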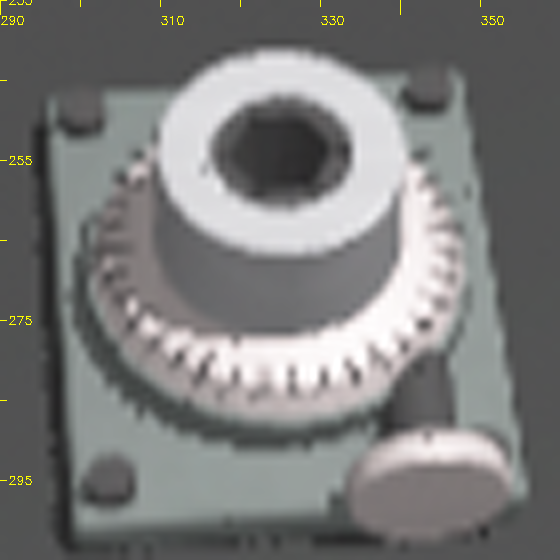

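View pics/s_kn.png

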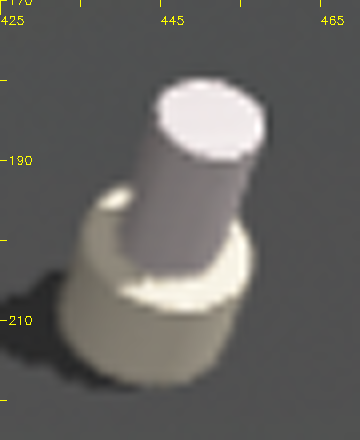

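The crops give enlarged circle centres for the socket face, arbor top and knocker top, plus the rack corners. Now I'll turn them into positions with the known heights and by triangulation.

```bash
cat > geo.py <<'E'
import numpy as np, cv2
from scipy.spatial.transform import Rotation as R
C={"scene":(57.42222277565317,319.5944506484969,233.05841629398734,-0.07091903,[1.02932319,-0.22560512,0.74308597],[-141.3261631,-0.52643999,64.8411364]),
"top":(55.365259724043135,312.6658907495531,235.76758092979938,-0.11707096,[0.44249569,0.009208,1.21423586],[-174.93250919,-1.46144923,-90.00005998])}
def K(n):
    f=240/np.tan(np.radians(C[n][0]/2)); return np.array([[f,0,C[n][1]],[0,f,C[n][2]],[0,0,1]]),np.array([C[n][3],0,0,0,0.])
def ray(n,u,v):
    k,d=K(n); p=cv2.undistortPoints(np.array([[[u,v]]],float),k,d)[0,0]
    r=R.from_euler("xyz",C[n][5],degrees=True).apply([p[0],p[1],1]); return np.array(C[n][4]),r/np.linalg.norm(r)
def atz(n,u,v,z):
    o,r=ray(n,u,v); return o+r*(z-o[2])/r[2]
def tri(pts):
    A=np.zeros((3,3));b=np.zeros(3)
    for n,u,v in pts:
        o,r=ray(n,u,v);P=np.eye(3)-np.outer(r,r);A+=P;b+=P@o
    return np.linalg.solve(A,b)
def proj(n,p):
    k,d=K(n); Rm=R.from_euler("xyz",C[n][5],degrees=True).as_matrix().T
    return cv2.projectPoints(np.array([p],float),cv2.Rodrigues(Rm)[0],-Rm@np.array(C[n][4]),k,d)[0][0,0]
E
python3 - <<'E'
from geo import *
np.set_printoptions(precision=4,suppress=True)
for nm,t,s,z in [("socket",(306.3,215.7),(324.95,253.56),.072),("arbtop",(434.2,229.6),(148.6,289.75),.102),("kntop",(177.9,232.06),(450.8,184.5),.084)]:
    print(nm,atz("top",*t,z),atz("scene",*s,z),tri([("top",*t),("scene",*s)]))
print("collar",atz("top",429.1,231.4,.056))
c=[atz("top",385+x/8-.44,205+y/8-.44,.05) for x,y in[(85,63),(650,162),(622,362),(52,278)]]
print(np.array(c),np.mean(c,0))
d=c[0]-c[1]+c[3]-c[2]; print("rack yaw of y axis",np.degrees(np.arctan2(d[1],d[0])))
print(np.linalg.norm(c[0]-c[1]),np.linalg.norm(c[1]-c[2]))
sc=[atz("scene",100+x/6-.42,270+y/6-.42,.05) for x,y in[(25,187),(648,55),(672,237),(25,380)]]
print(np.array(sc),np.mean(sc,0)); d=sc[1]-sc[0]+sc[2]-sc[3];print(np.degrees(np.arctan2(d[1],d[0])))
E
```

```text
socket [ 0.5945 -0.0039  0.072 ] [ 0.5949 -0.0036  0.072 ] [ 0.5946 -0.0037  0.0717]
arbtop [ 0.5572 -0.321   0.102 ] [ 0.5574 -0.3205  0.102 ] [ 0.5572 -0.3208  0.1019]
kntop [0.5513 0.316  0.084 ] [0.5514 0.3157 0.084 ] [0.5512 0.3161 0.0837]
collar [ 0.5572 -0.321   0.056 ]
[[ 0.6069 -0.2343  0.05  ]
 [ 0.5755 -0.4218  0.05  ]
 [ 0.5099 -0.4103  0.05  ]
 [ 0.5371 -0.2224  0.05  ]] [ 0.5574 -0.3222  0.05  ]
rack yaw of y axis 81.13268924381714
0.19006599840061186 0.06654002054999873
[[ 0.5082 -0.4092  0.05  ]
 [ 0.5413 -0.2213  0.05  ]
 [ 0.6065 -0.233   0.05  ]
 [ 0.5741 -0.419   0.05  ]] [ 0.5575 -0.3206  0.05  ]
80.06494341547614
```

```bash
cat > nav.py <<'E'
import sys
from geo import *
from plant import sensors
np.set_printoptions(precision=4,suppress=True)
def st():
    s=sensors.get_state(); Rm=R.from_euler("xyz",s["eef_rot"],degrees=True).as_matrix(); return s,Rm
def to(p,yawdeg=None):
    s,Rm=st(); d=Rm.T@(np.array(p)-s["tcp_pos"])*100
    print("t",round(s["time_s"],2),"tcp",s["tcp_pos"],"jaw yaw",round(np.degrees(np.arctan2(Rm[1,2],Rm[0,2])),2),"tilt x,z",Rm[:2,0],Rm[2,2],"F",s["contact_force"],"w",round(s["gripper_width"],4))
    print("shift cm",d)
    if yawdeg is not None:
        j=np.radians(yawdeg); v=Rm.T@np.array([np.cos(j),np.sin(j),0]); a=np.degrees(np.arctan2(-v[1],v[2])); print("turn",a,"or",(a+180)%360-180 if abs(a)<1e-9 else a-180*np.sign(a))
E
python3 -c "
from nav import *
to([.557,-.321,.2],-9.5)
s,Rm=st();print(Rm,s['joints'])"
```

```text
t 0.1 tcp [0.2787 0.6143 0.2257] jaw yaw -114.4 tilt x,z [-0.0005 -0.0014] 0.001488357816238517 F [ 0.2038  0.169  -0.3397] w 0.0875
shift cm [ 2.6923 63.99   73.6719]
turn -104.90262439358146 or 75.09737560641854
[[-0.0005  0.9107 -0.4131]
 [-0.0014 -0.4131 -0.9107]
 [-1.      0.0001  0.0015]] [ 82.1107  20.5863   0.6395  -0.0173 -70.1373 -16.5074]
```

```bash
python3 -m handwheel '[0,4,4,4, 0,8,8.5,12, 0,12,13,20, 0,16,17.5,28, 0,20,22,36, 0,24,26.5,44, 0,28,31,52, 0,32,35.5,60, 0,36,40,68, 0,40,44.5,75]'; python3 -c "
from nav import *
to([.557,-.321,.16],-9.5)"
```

```text
time_s: 1.35
tcp_pos: [0.4593, 0.0423, 0.2267]
eef_rot: [-130.5, 90.0, 39.9]
contact_force: [0.5, -0.6, -0.4]
gripper_width: 0.0879
t 1.35 tcp [0.4593 0.0423 0.2267] jaw yaw 170.38 tilt x,z [0.0004 0.0003] -0.000320410584264861 F [ 0.5313 -0.5885 -0.3634] w 0.0879
shift cm [  6.661   34.1923 -15.6972]
turn 179.8825428154501 or -0.11745718454989174
```

```bash
python3 -m handwheel '[0,5,-2.3,0, 0,10,-4.6,0, 0,15,-6.9,0, 0,20,-9.2,0, 0,25,-11.5,0, 1,30,-13.8,0, 3,33,-15.2,0, 5,34.2,-15.7,0, 6.7,34.2,-15.7,0, 6.7,34.2,-15.7,0]'; python3 - <<'E'
from nav import *
to([.5572,-.3208,.061],-9.5)
from plant import cams
c=cams.capture("top");cv2.imwrite("pics/t1.png",c["image"][:,:,::-1])
c=cams.capture("scene");cv2.imwrite("pics/s1.png",c["image"][:,:,::-1])
from crop import crop
crop("pics/t1.png","pics/t1c.png",375,175,110,90,6)
crop("pics/s1.png","pics/s1c.png",80,200,160,140,5)
E
```

```text
time_s: 2.6
tcp_pos: [0.5572, -0.3175, 0.1579]
eef_rot: [-11.4, 89.8, 159.2]
contact_force: [0.6, 0.6, 0.4]
gripper_width: 0.0876
t 2.6 tcp [ 0.5572 -0.3175  0.1579] jaw yaw 170.64 tilt x,z [-0.003   0.0011] 0.003146105291570115 F [0.5931 0.5625 0.4404] w 0.0876
shift cm [ 9.6907  0.3329 -0.0808]
turn -179.86286101976512 or 0.13713898023488014
```

View pics/s1c.png

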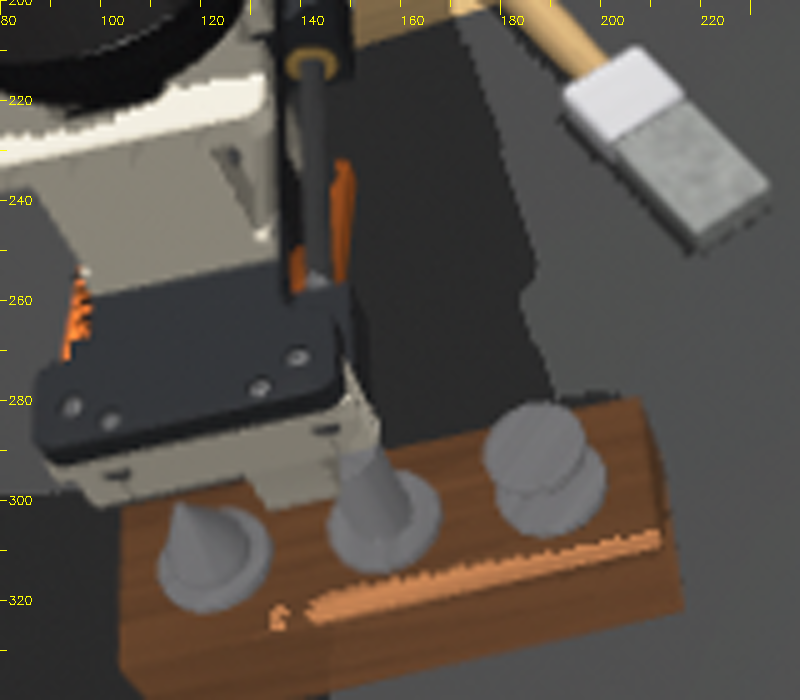

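The fingers hover above the middle arbor, whose head shows at (150,292), and straddle it in the rack's x direction. I'll descend and grip.

```bash
python3 -m handwheel '[0,0.3,-0.1,0, 1.5,0.3,-0.1,0, 3,0.3,-0.1,0, 4.5,0.3,-0.1,0, 6,0.3,-0.1,0, 7.5,0.3,-0.1,0, 8.5,0.3,-0.1,0, 9.2,0.3,-0.1,0, 9.6,0.3,-0.1,0, 9.6,0.3,-0.1,0]'; python3 - <<'E'
from nav import *
to([.5572,-.3208,.061],-9.5)
from plant import cams
from crop import crop
c=cams.capture("scene");cv2.imwrite("pics/s2.png",c["image"][:,:,::-1])
crop("pics/s2.png","pics/s2c.png",80,210,160,140,5)
E
```

```text
time_s: 3.95
tcp_pos: [0.5589, -0.322, 0.0636]
eef_rot: [91.6, 90.0, -97.8]
contact_force: [0.1, -0.8, 0.0]
gripper_width: 0.0878
t 3.95 tcp [ 0.5589 -0.322   0.0636] jaw yaw 170.6 tilt x,z [-0. -0.] -1.1964433404643496e-06 F [ 0.1044 -0.7564  0.0369] w 0.0878
shift cm [ 0.257  -0.0895  0.1845]
turn -179.89543678709936 or 0.10456321290064352
```

View pics/s2c.png

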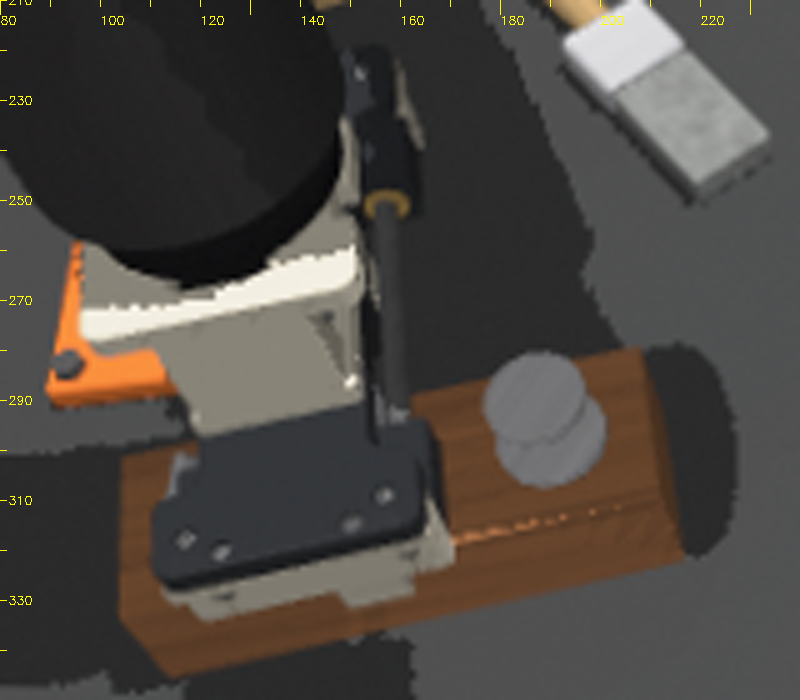

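```bash
python3 -m handwheel '[0.2,-0.1,0.2,0, 0.2,-0.1,0.2,0, 0.2,-0.1,0.2,0, 0.2,-0.1,0.2,0, 0.2,-0.1,0.2,0, 0.2,-0.1,0.2,0, 0.2,-0.1,0.2,0, 0.2,-0.1,0.2,0, 0.2,-0.1,0.2,0, 0.2,-0.1,0.2,0]' 1.2 30; python3 -c "
from nav import *
to([.5946,-.0037,.061],-9.5)"
```

```text
time_s: 5.25
tcp_pos: [0.5572, -0.3207, 0.0616]
eef_rot: [167.8, 90.0, -21.5]
contact_force: [1.6, -1.1, -0.7]
gripper_width: 0.0212
t 5.25 tcp [ 0.5572 -0.3207  0.0616] jaw yaw 170.61 tilt x,z [ 0.0004 -0.0001] -0.0003755319353397099 F [ 1.6495 -1.0502 -0.6969] w 0.0212
shift cm [  0.0597 -31.8837   1.4858]
turn -179.89043955116716 or 0.10956044883283766
```

```bash
python3 -m handwheel '[-1,0,0,0, -2.5,0,0,0, -4,0,0,0, -6,0,0,0, -8,0,0,0, -10,0,0,0, -10,-2,0,0, -10,-5,0.2,0, -10,-9,0.4,0, -10,-13,0.6,0]'; python3 -c "
from nav import *
to([.5946,-.0037,.161],-9.5)"
```

```text
time_s: 6.5
tcp_pos: [0.5719, -0.1895, 0.1614]
eef_rot: [-42.0, 90.0, 128.5]
contact_force: [0.8, -0.3, -1.9]
gripper_width: 0.0214
t 6.5 tcp [ 0.5719 -0.1895  0.1614] jaw yaw 170.59 tilt x,z [-0.0003  0.0004] 0.00039475073224359836 F [ 0.807  -0.3263 -1.9083] w 0.0214
shift cm [  0.0514 -18.6969   0.8033]
turn -179.91283918802515 or 0.08716081197485437
```

```bash
python3 -m handwheel '[0,-4,0.2,0, 0,-8,0.4,0, 0,-12,0.6,0, 0,-15,0.8,0, 0,-17.5,0.9,0, 0,-18.6,0.9,0, 0,-18.9,0.9,0, 0,-18.9,0.9,0, 0,-18.9,0.9,0, 0,-18.9,0.9,0]'; python3 - <<'E'
from nav import *
to([.5946,-.0037,.161],-9.5)
from plant import cams
from crop import crop
for n,a in(("scene",(250,150,140,140,4)),("top",(250,150,130,110,5))):
    c=cams.capture(n);cv2.imwrite(f"pics/{n}3.png",c["image"][:,:,::-1]);crop(f"pics/{n}3.png",f"pics/{n}3c.png",*a)
E
```

```text
time_s: 7.75
tcp_pos: [0.5942, -0.0041, 0.1615]
eef_rot: [25.3, 90.0, -164.1]
contact_force: [-0.2, 0.1, -2.6]
gripper_width: 0.0219
t 7.75 tcp [ 0.5942 -0.0041  0.1615] jaw yaw 170.55 tilt x,z [-0.0001 -0.    ] 0.00011512318131914846 F [-0.1897  0.0532 -2.5809] w 0.0219
shift cm [ 0.054  -0.046  -0.0321]
turn -179.94720165246932 or 0.05279834753068258
```

View pics/scene3c.png

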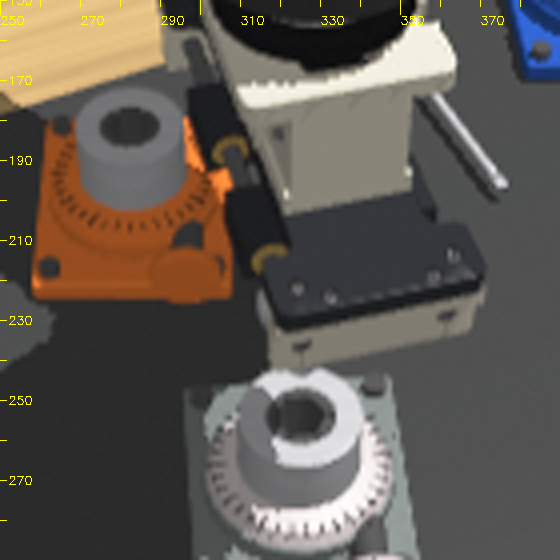

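View pics/top3c.png

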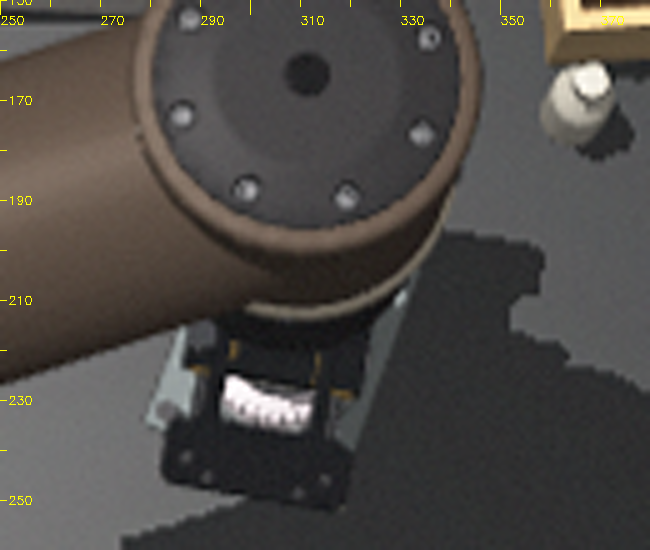

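```bash
python3 - <<'E'
from geo import *
for z in (.202,.15,.11,.072): print(z,proj("scene",[.5942,-.0041,z]))
E
```

```text
0.202 [325.9384875  207.28202372]
0.15 [325.33204657 227.17443388]
0.11 [324.90637505 241.10548686]
0.072 [324.53111232 253.36519663]
```

```bash
python3 - <<'E'
from crop import crop
crop("pics/scene3.png","pics/s3d.png",285,190,80,75,8)
E
```

```text
(no output)
```

View pics/s3d.png

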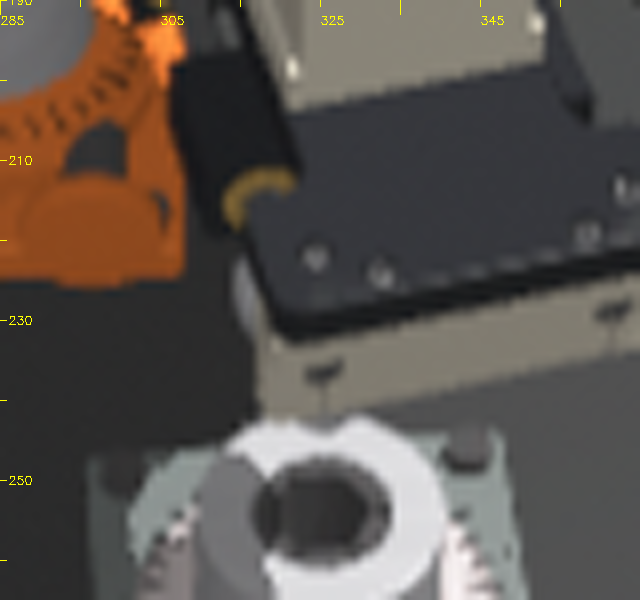

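View pics/scene3.png

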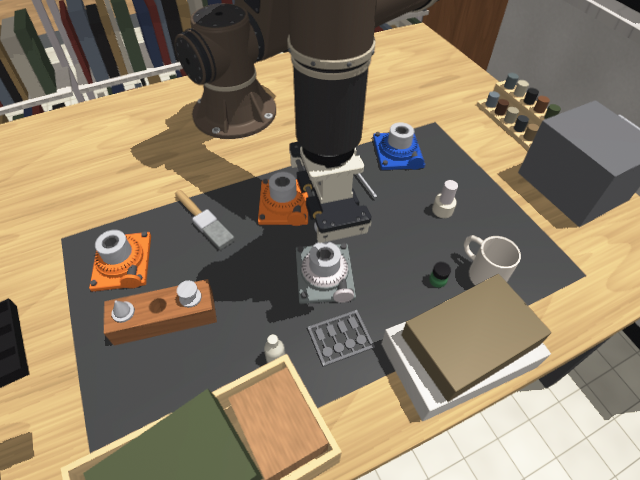

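The arbor is held: its collar shows at (314,227), the rounded tip at (325,242) sits over the mouth at (325,253), and the rack's middle hole is empty. I'll lower it into the socket.

```bash
python3 -m handwheel '[1,-0.05,0,0, 2,-0.05,0,0, 3,-0.05,0,0, 3.8,-0.05,0,0, 4.5,-0.05,0,0, 5.1,-0.05,0,0, 5.7,-0.05,0,0, 6.2,-0.05,0,0, 6.5,-0.05,0,0, 6.5,-0.05,0,0]'; python3 -c "
from nav import *
to([.5946,-.0037,.093],-9.5)"
```

```text
time_s: 9.1
tcp_pos: [0.5946, -0.0031, 0.0965]
eef_rot: [155.2, 90.0, -34.2]
contact_force: [2.0, -0.9, -2.1]
gripper_width: 0.0216
t 9.1 tcp [ 0.5946 -0.0031  0.0965] jaw yaw 170.6 tilt x,z [ 0.0003 -0.0002] -0.0002892248161765012 F [ 2.0424 -0.9389 -2.1001] w 0.0216
shift cm [ 0.3492  0.0586 -0.0092]
turn -179.89575146626083 or 0.10424853373916676
```

```bash
python3 -m handwheel '[0.1,0,0,0, 0.2,0,0,0, 0.3,0,0,0, 0.35,0,0,0, 0.35,0,0,0, 0.35,0,0,0, 0.35,0,0,0, 0.35,0,0,0, 0.35,0,0,0, 0.35,0,0,0]'; python3 -c "
from nav import *
to([.5946,-.0037,.093],-9.5)"
```

```text
time_s: 10.35
tcp_pos: [0.5948, -0.0031, 0.0933]
eef_rot: [178.9, 90.0, -10.5]
contact_force: [3.5, -5.0, 2.2]
gripper_width: 0.0215
t 10.35 tcp [ 0.5948 -0.0031  0.0933] jaw yaw 170.61 tilt x,z [ 0.0007 -0.0001] -0.0006643902810175946 F [ 3.5348 -5.0208  2.1905] w 0.0215
shift cm [0.0289 0.0657 0.0049]
turn -179.88808265750177 or 0.11191734249823071
```

```bash
python3 -m handwheel '[0,0.05,0,0, 0,0.06,0,0, 0,0.06,0,0, 0,0.06,0,0, 0,0.06,0,0, 0,0.06,0,0, 0,0.06,0,0, 0,0.06,0,0, 0,0.06,0,0, 0,0.06,0,0]' - 8; python3 -c "
from nav import *
to([.5946,-.0037,.093],-9.5)"
```

```text
time_s: 11.6
tcp_pos: [0.5944, -0.0035, 0.0931]
eef_rot: [-156.0, 90.0, 14.6]
contact_force: [4.4, -0.0, -1.0]
gripper_width: 0.0217
t 11.6 tcp [ 0.5944 -0.0035  0.0931] jaw yaw 170.6 tilt x,z [0.0002 0.0001] -0.00021245842772253751 F [ 4.4288 -0.0348 -0.9904] w 0.0217
shift cm [ 0.0102  0.0158 -0.0215]
turn -179.89531458336555 or 0.10468541663445308
```

```bash
python3 -m handwheel '[0,0,0,0, 0,0,0,0, 0,0,0,0, 0,0,0,0, 0,0,0,0, -0.5,0,0,0, -2,0,0,0, -4,0,0,0, -7,0,0,0, -11,0,0,0]' 8.7; python3 -c "
from nav import *
to([.5513,.3160,.16],-9.5)"
```

```text
time_s: 12.85
tcp_pos: [0.5939, -0.0037, 0.2046]
eef_rot: [26.5, 90.0, -162.9]
contact_force: [0.7, 0.1, -0.2]
gripper_width: 0.087
t 12.85 tcp [ 0.5939 -0.0037  0.2046] jaw yaw 170.61 tilt x,z [-0.0007 -0.0002] 0.0006195803663900808 F [ 0.7122  0.138  -0.2089] w 0.087
shift cm [  4.4549 -30.8435   9.4155]
turn -179.8942191069582 or 0.10578089304181049
```

```bash
python3 -m handwheel '[0,-4.5,1.4,0, 0,-9,2.8,0, 0,-13.5,4.2,0, 0,-18,5.5,0, 0,-22.5,6.9,0, 0,-26.5,8.1,0, 0,-29.5,9,0, 0,-30.8,9.4,0, 2,-30.8,9.4,0, 4,-30.8,9.4,0]'; python3 - <<'E'
from nav import *
to([.5513,.3160,.036],-9.5)
from plant import cams
from crop import crop
for n,a in(("scene",(290,225,70,70,8)),("top",(275,185,64,64,8))):
    c=cams.capture(n);cv2.imwrite(f"pics/{n}4.png",c["image"][:,:,::-1]);crop(f"pics/{n}4.png",f"pics/{n}4c.png",*a)
E
```

```text
time_s: 14.1
tcp_pos: [0.552, 0.3156, 0.1636]
eef_rot: [-127.8, 89.9, 42.8]
contact_force: [0.0, -0.8, 0.9]
gripper_width: 0.0867
t 14.1 tcp [0.552  0.3156 0.1636] jaw yaw 170.61 tilt x,z [0.0009 0.0008] -0.0007646362391895457 F [ 0.0044 -0.8174  0.869 ] w 0.0867
shift cm [12.7628 -0.0139  0.0897]
turn -179.89365655619756 or 0.10634344380244443
```

View pics/scene4c.png

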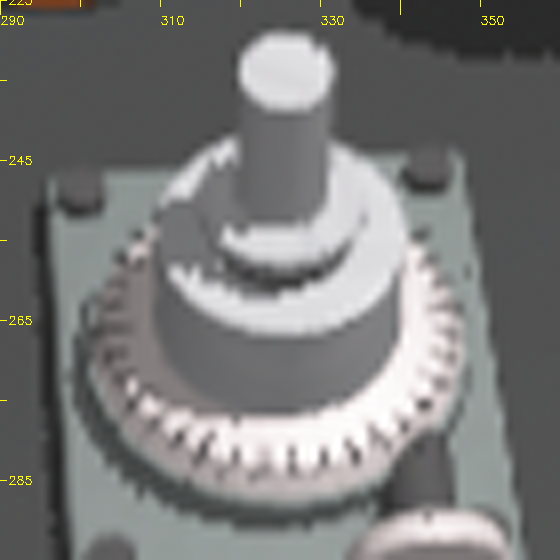

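View pics/top4c.png

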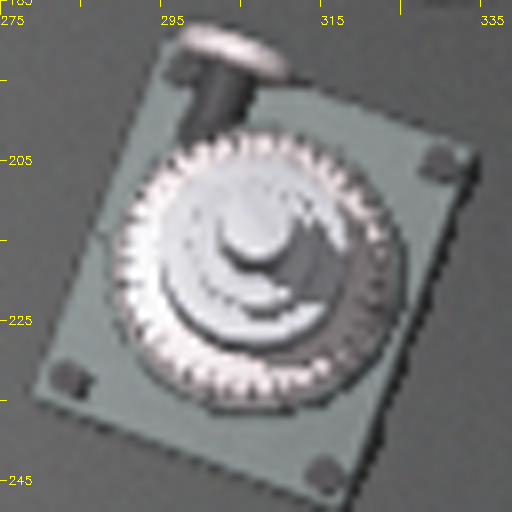

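View pics/scene4.png

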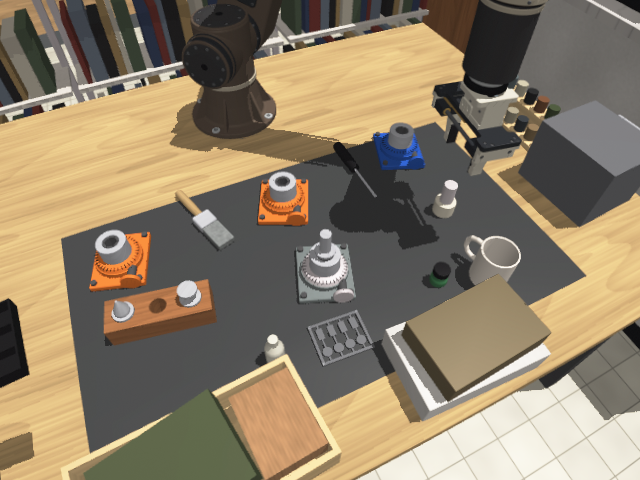

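```bash
python3 - <<'E'
from geo import *
print(tri([("scene",325.3,233.4),("top",306.7,212.3)]),atz("scene",325.3,233.4,.133),atz("top",306.7,212.3,.133))
E
```

```text
[ 0.59459088 -0.004074    0.13294312] [ 0.59466154 -0.0040189   0.133     ] [ 0.5945496  -0.00414767  0.133     ]
```

The arbor stands upright, 9 mm proud, at (0.5946, -0.0040). Next I'll go down over the knocking block.

```bash
python3 -m handwheel '[1.5,0,0.1,0, 3,0,0.1,0, 5,0,0.1,0, 7,0,0.1,0, 9,0,0.1,0, 10.5,0,0.1,0, 11.7,0,0.1,0, 12.4,0,0.1,0, 12.6,0,0.1,0, 12.6,0,0.1,0]' ; python3 - <<'E'
from nav import *
to([.5513,.3160,.035],-9.5)
E
```

```text
time_s: 15.45
tcp_pos: [0.5511, 0.316, 0.0374]
eef_rot: [-132.6, 90.0, 38.0]
contact_force: [0.7, 0.0, 1.3]
gripper_width: 0.0866
t 15.45 tcp [0.5511 0.316  0.0374] jaw yaw 170.61 tilt x,z [0.0004 0.0003] -0.00035850464839500776 F [0.6889 0.0247 1.2651] w 0.0866
shift cm [ 0.2376 -0.0053 -0.0226]
turn -179.89096989517265 or 0.10903010482735453
```

```bash
python3 -m handwheel '[0.1,0,0,0, 0.22,0,0,0, 0.22,0,0,0, 0.22,0,0,0, 0.22,0,0,0, 0.22,0,0,0, 0.22,0,0,0, 0.22,0,0,0, 0.22,0,0,0, 0.22,0,0,0]' 2 50; python3 - <<'E'
from nav import *
to([.5946,-.0040,.14],-9.5)
E
```

```text
time_s: 16.7
tcp_pos: [0.5509, 0.3158, 0.0349]
eef_rot: [-152.1, 90.0, 18.5]
contact_force: [1.5, -0.6, -0.3]
gripper_width: 0.0292
t 16.7 tcp [0.5509 0.3158 0.0349] jaw yaw 170.6 tilt x,z [0.0001 0.    ] -7.618494925443415e-05 F [ 1.4954 -0.6488 -0.3122] w 0.0292
shift cm [-10.5119  30.8404  -9.5324]
turn -179.89551423500598 or 0.10448576499402407
```

```bash
python3 -m handwheel '[-2,0,0,0, -5,0,0,0, -8,0,0,0, -12,0,0,0, -15,0,0,0, -17,0,0,0, -17,3,-1,0, -17,7,-2.2,0, -17,11.5,-3.5,0, -17,16,-5,0]'; python3 - <<'E'
from nav import *
to([.5946,-.0040,.205],-9.5)
E
```

```text
time_s: 17.95
tcp_pos: [0.5733, 0.1484, 0.2042]
eef_rot: [18.9, 89.9, -170.4]
contact_force: [0.2, -0.2, -3.4]
gripper_width: 0.0292
t 17.95 tcp [0.5733 0.1484 0.2042] jaw yaw 170.62 tilt x,z [-0.0014 -0.0002] 0.0013327708063913114 F [ 0.2247 -0.1677 -3.3612] w 0.0292
shift cm [-0.0756 14.6895 -4.5811]
turn -179.87539360165204 or 0.12460639834796439
```

```bash
python3 -m handwheel '[0,4,-1.2,0, 0,8,-2.4,0, 0,11.5,-3.5,0, 0,13.8,-4.2,0, 0,14.8,-4.5,0, 0,14.8,-4.5,0, 0.7,14.8,-4.5,0, 1.5,14.8,-4.5,0, 2,14.8,-4.5,0, 2,14.8,-4.5,0]'; python3 - <<'E'
from nav import *
to([.5946,-.0040,.175],-9.5)
from plant import cams
from crop import crop
for n,a in(("scene",(280,165,90,75,8)),):
    c=cams.capture(n);cv2.imwrite(f"pics/{n}5.png",c["image"][:,:,::-1]);crop(f"pics/{n}5.png",f"pics/{n}5c.png",*a)
E
```

```text
time_s: 19.2
tcp_pos: [0.5939, -0.0033, 0.1841]
eef_rot: [23.8, 89.9, -165.6]
contact_force: [0.2, 0.3, -3.0]
gripper_width: 0.0295
t 19.2 tcp [ 0.5939 -0.0033  0.1841] jaw yaw 170.63 tilt x,z [-0.0012 -0.0003] 0.0011472675717345998 F [ 0.2209  0.2686 -2.9721] w 0.0295
shift cm [ 0.9121  0.0582 -0.0773]
turn -179.87137396272269 or 0.12862603727731425
```

View pics/scene5c.png

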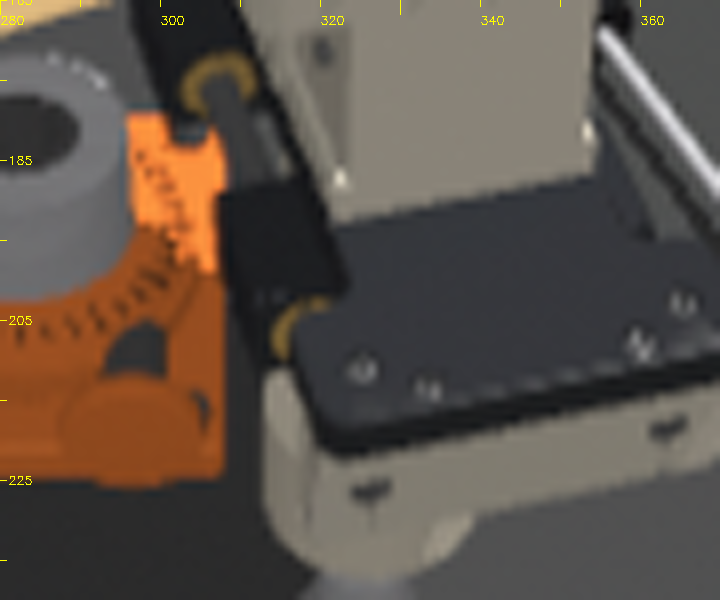

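```bash
python3 -m handwheel '[0.15,0.03,-0.03,0, 0.3,0.05,-0.07,0, 0.45,0.05,-0.07,0, 0.6,0.05,-0.07,0, 0.75,0.05,-0.07,0, 0.9,0.05,-0.07,0, 1.05,0.05,-0.07,0, 1.2,0.05,-0.07,0, 1.35,0.05,-0.07,0, 1.35,0.05,-0.07,0]'; python3 - <<'E'
from nav import *
to([.5946,-.0040,.168],-9.5)
E
```

```text
time_s: 20.5
tcp_pos: [0.5948, -0.0042, 0.1712]
eef_rot: [20.2, 90.0, -169.2]
contact_force: [-0.6, 0.4, -3.0]
gripper_width: 0.029
t 20.5 tcp [ 0.5948 -0.0042  0.1712] jaw yaw 170.6 tilt x,z [-0.0003 -0.0001] 0.0002642189954780113 F [-0.6083  0.3709 -2.9532] w 0.029
shift cm [ 0.32   -0.0129  0.024 ]
turn -179.8962509810651 or 0.10374901893490573
```

```bash
python3 -m handwheel '[0.12,0,0,0, 0.25,0,0,0, 0.37,0,0,0, 0.5,0,0,0, 0.6,0,0,0, 0.6,0,0,0, 0.6,0,0,0, 0.6,0,0,0, 0.6,0,0,0, 0.6,0,0,0]'; python3 - <<'E'
from nav import *
to([.5946,-.0040,.168],-9.5)
E
```

```text
time_s: 21.75
tcp_pos: [0.5954, -0.0042, 0.1661]
eef_rot: [-169.5, 89.9, 1.1]
contact_force: [-1.2, 1.0, 6.0]
gripper_width: 0.0293
t 21.75 tcp [ 0.5954 -0.0042  0.1661] jaw yaw 170.62 tilt x,z [0.0013 0.    ] -0.0012571060615381813 F [-1.1631  0.9792  6.0302] w 0.0293
shift cm [-0.1874 -0.0041  0.0785]
turn -179.883175164637 or 0.1168248353629906
```

```bash
python3 -m handwheel '[0.04,0,0,0, 0.08,0,0,0, 0.12,0,0,0, 0.12,0,0,0, 0.12,0,0,0, 0.12,0,0,0, 0.12,0,0,0, 0.12,0,0,0, 0.12,0,0,0, 0.12,0,0,0]'; python3 - <<'E'
from nav import *
to([.5946,-.0040,.168],-9.5)
E
```

```text
time_s: 23.0
tcp_pos: [0.5955, -0.0042, 0.1651]
eef_rot: [-171.9, 89.9, -1.3]
contact_force: [-1.5, 0.2, 6.7]
gripper_width: 0.0295
t 23.0 tcp [ 0.5955 -0.0042  0.1651] jaw yaw 170.62 tilt x,z [ 0.0015 -0.    ] -0.0014844645627151406 F [-1.524   0.1698  6.7444] w 0.0295
shift cm [-0.2882 -0.0046  0.0866]
turn -179.87823934962083 or 0.12176065037917283
```

```bash
python3 -m handwheel '[0.1,0,0,0, 0.2,0,0,0, 0.3,0,0,0, 0.3,0,0,0, 0.3,0,0,0, -0.3,0,0,0, -0.6,0,0,0, -0.8,0,0,0, -0.8,0,0,0, -0.8,0,0,0]'; python3 - <<'E'
from nav import *
to([.5946,-.0040,.168],-9.5)
from plant import cams
from crop import crop
for n,a in(("scene",(280,190,90,75,8)),):
    c=cams.capture(n);cv2.imwrite(f"pics/{n}6.png",c["image"][:,:,::-1]);crop(f"pics/{n}6.png",f"pics/{n}6c.png",*a)
E
```

```text
time_s: 24.25
tcp_pos: [0.5948, -0.0042, 0.1719]
eef_rot: [16.3, 90.0, -173.1]
contact_force: [0.1, -0.4, -2.7]
gripper_width: 0.0296
t 24.25 tcp [ 0.5948 -0.0042  0.1719] jaw yaw 170.6 tilt x,z [-0.0004 -0.    ] 0.0003778974268858464 F [ 0.11   -0.3739 -2.711 ] w 0.0296
shift cm [ 0.3924 -0.0185  0.021 ]
turn -179.9029743171343 or 0.09702568286570568
```

View pics/scene6c.png

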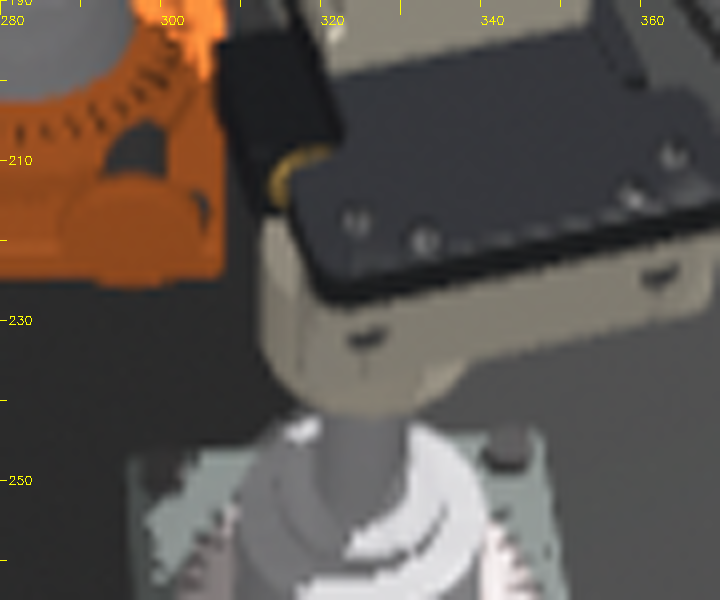

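```bash
python3 -m handwheel '[0.2,0,0,0, 0.4,0,0,0, 0.6,0,0,0, 0.75,0,0,0, 0.9,0,0,0, 1.02,0,0,0, 1.14,0,0,0, 1.25,0,0,0, 1.35,0,0,0, 1.35,0,0,0]'; python3 - <<'E'
from nav import *
to([.5946,-.0040,.1585],-9.5)
E
```

```text
time_s: 25.55
tcp_pos: [0.5957, -0.0042, 0.1606]
eef_rot: [-174.5, 89.9, -3.8]
contact_force: [-2.6, 1.1, 8.5]
gripper_width: 0.0296
t 25.55 tcp [ 0.5957 -0.0042  0.1606] jaw yaw 170.64 tilt x,z [ 0.0025 -0.0002] -0.0025283281920452736 F [-2.5922  1.0602  8.4979] w 0.0296
shift cm [ 0.2052 -0.0048  0.1178]
turn -179.86010574092484 or 0.13989425907516306
```

```bash
python3 -m handwheel '[0.1,0,0,0, 0.1,0,0,0, 0.1,0,0,0, 0.1,0,0,0, 0.1,0,0,0, 0.1,0,0,0, 0.1,0,0,0, 0.1,0,0,0, 0.1,0,0,0, 0.1,0,0,0]'; python3 - <<'E'
from nav import *
to([.5946,-.0040,.1585],-9.5)
E
```

```text
time_s: 26.8
tcp_pos: [0.5958, -0.0042, 0.1598]
eef_rot: [-172.8, 89.8, -2.2]
contact_force: [-3.0, 0.9, 9.4]
gripper_width: 0.0296
t 26.8 tcp [ 0.5958 -0.0042  0.1598] jaw yaw 170.64 tilt x,z [ 0.0029 -0.0001] -0.0028439933214336162 F [-2.9958  0.8718  9.4448] w 0.0296
shift cm [0.1338 0.0003 0.1263]
turn -179.85789268727152 or 0.1421073127284842
```

```bash
python3 -m handwheel '[0.1,0,0,0, 0.1,0,0,0, 0.1,0,0,0, 0.1,0,0,0, 0.1,0,0,0, 0.1,0,0,0, 0.1,0,0,0, 0.1,0,0,0, 0.1,0,0,0, 0.1,0,0,0]'; python3 - <<'E'
from nav import *
to([.5946,-.0040,.1585],-9.5)
E
```

```text
time_s: 28.05
tcp_pos: [0.5958, -0.0043, 0.159]
eef_rot: [-175.2, 89.8, -4.6]
contact_force: [-3.6, 1.8, 11.2]
gripper_width: 0.0292
t 28.05 tcp [ 0.5958 -0.0043  0.159 ] jaw yaw 170.65 tilt x,z [ 0.0029 -0.0002] -0.0028922261942021933 F [-3.6374  1.7859 11.1564] w 0.0292
shift cm [ 0.0509 -0.0052  0.1263]
turn -179.85151128750408 or 0.14848871249591866
```

Still moving, at about 14 N net. I'll continue in small steps.

```bash
python3 -m handwheel '[0.08,0,0,0, 0.08,0,0,0, 0.08,0,0,0, 0.08,0,0,0, 0.08,0,0,0, 0.08,0,0,0, 0.08,0,0,0, 0.08,0,0,0, 0.08,0,0,0, 0.08,0,0,0]'; python3 - <<'E'
from nav import *
to([.5946,-.0040,.1585],-9.5)
E
```

```text
time_s: 29.3
tcp_pos: [0.5959, -0.0043, 0.159]
eef_rot: [-175.3, 89.8, -4.6]
contact_force: [-5.2, 0.9, 16.1]
gripper_width: 0.0295
t 29.3 tcp [ 0.5959 -0.0043  0.159 ] jaw yaw 170.66 tilt x,z [ 0.0035 -0.0003] -0.003518513767367906 F [-5.2242  0.9175 16.1001] w 0.0295
shift cm [ 0.0491 -0.0057  0.137 ]
turn -179.83778914950923 or 0.16221085049076578
```

The collar has landed: the TCP stopped at 0.1590, as predicted for flush, and the force jumped. One more step should bring it to about 24 N.

```bash
python3 -m handwheel '[0.08,0,0,0, 0.08,0,0,0, 0.08,0,0,0, 0.08,0,0,0, 0.08,0,0,0, 0.08,0,0,0, 0.08,0,0,0, 0.08,0,0,0, 0.08,0,0,0, 0.08,0,0,0]'; python3 - <<'E'
from nav import *
to([.5946,-.0040,.1585],-9.5)
E
```

```text
time_s: 30.55
tcp_pos: [0.596, -0.0043, 0.1589]
eef_rot: [-176.2, 89.8, -5.5]
contact_force: [-7.0, 0.6, 20.8]
gripper_width: 0.0294
t 30.55 tcp [ 0.596  -0.0043  0.1589] jaw yaw 170.67 tilt x,z [ 0.004  -0.0004] -0.0040190341520766155 F [-7.0439  0.5817 20.8213] w 0.0294
shift cm [ 0.0431 -0.0092  0.1454]
turn -179.82681800878734 or 0.1731819912126582
```

```bash
python3 -m handwheel '[-0.1,0,0,0, -0.3,0,0,0, -0.8,0,0,0, -1.5,0,0,0, -2.5,0,0,0, -4,0,0,0, -5.5,0,0,0, -5.5,-4,1.2,0, -5.5,-8,2.4,0, -5.5,-12,3.7,0]'; python3 - <<'E'
from nav import *
to([.5511,.3159,.2],-9.5)
from plant import cams
from crop import crop
for n,a in(("scene",(290,225,70,70,8)),("top",(275,185,64,64,8))):
    c=cams.capture(n);cv2.imwrite(f"pics/{n}7.png",c["image"][:,:,::-1]);crop(f"pics/{n}7.png",f"pics/{n}7c.png",*a)
E
```

```text
time_s: 31.8
tcp_pos: [0.5781, 0.1215, 0.2112]
eef_rot: [-144.5, 89.9, 26.0]
contact_force: [0.3, 0.5, -2.9]
gripper_width: 0.0293
t 31.8 tcp [0.5781 0.1215 0.2112] jaw yaw 170.58 tilt x,z [0.0012 0.0006] -0.0010474078071395355 F [ 0.3284  0.5047 -2.8713] w 0.0293
shift cm [  1.1325 -18.7387   5.8439]
turn -179.9219744480086 or 0.07802555199140215
```

View pics/scene7c.png

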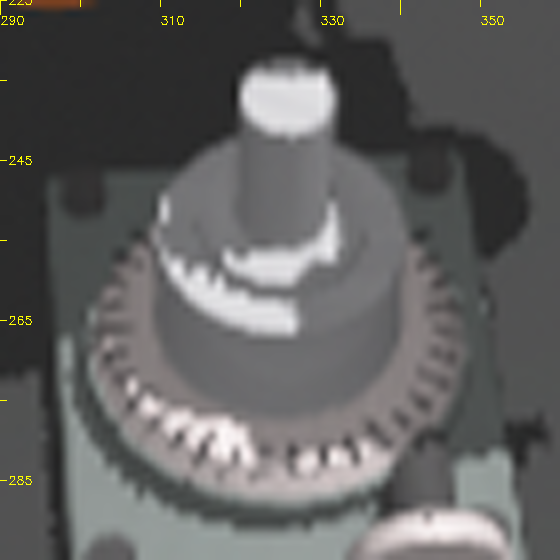

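View pics/top7c.png

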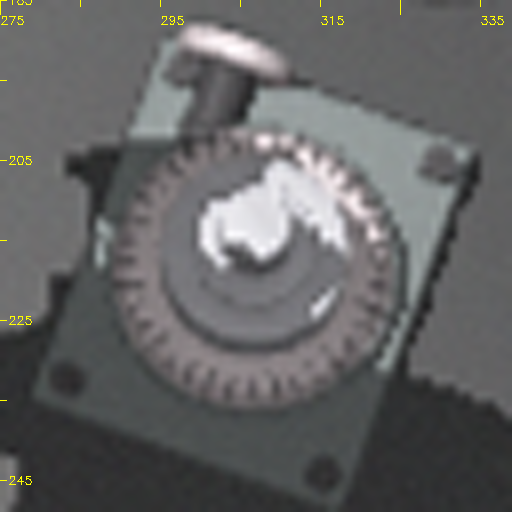

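```bash
python3 - <<'E'
from geo import *
for z in(.122,.124,.126,.133):print(z,proj("scene",[.5946,-.004,z]))
E
```

```text
0.122 [325.17653843 237.18214125]
0.124 [325.19782222 236.49557738]
0.126 [325.21918861 235.80628447]
0.133 [325.29462809 233.37204224]
```

The arbor top at (325.4,236.7) matches the flush prediction of (325.2,236.5), and no gap shows under the collar. I'll now return the block to its old place.

```bash
python3 -m handwheel '[0,-4,1.2,0, 0,-8,2.5,0, 0,-12,3.7,0, 0,-15.5,4.8,0, 0,-18,5.6,0, 0,-18.7,5.8,0, 2,-18.7,5.8,0, 4,-18.7,5.8,0, 6,-18.7,5.8,0, 6,-18.7,5.8,0]'; python3 - <<'E'
from nav import *
to([.5511,.3159,.0355],-9.5)
E
```

```text
time_s: 33.15
tcp_pos: [0.5507, 0.3127, 0.1487]
eef_rot: [52.0, 89.8, -137.5]
contact_force: [0.8, -0.7, -3.2]
gripper_width: 0.0292
t 33.15 tcp [0.5507 0.3127 0.1487] jaw yaw 170.55 tilt x,z [-0.0025 -0.0023] 0.002126716507264527 F [ 0.7725 -0.7095 -3.1806] w 0.0292
shift cm [11.319 -0.349 -0.012]
turn -179.95094255306486 or 0.04905744693513725
```

```bash
python3 -m handwheel '[1.5,0,0,0, 3.5,0,0,0, 5.5,0,0,0, 7.5,0,0,0, 9,0,0,0, 10,0,0,0, 10.5,0,0,0, 10.8,0,0,0, 11,0,0,0, 11,0,0,0]'; python3 - <<'E'
from nav import *
to([.5511,.3159,.0349],-9.5)
E
```

```text
time_s: 34.4
tcp_pos: [0.5514, 0.3144, 0.0403]
eef_rot: [-129.1, 90.0, 41.5]
contact_force: [-0.3, -0.4, -2.8]
gripper_width: 0.0294
t 34.4 tcp [0.5514 0.3144 0.0403] jaw yaw 170.61 tilt x,z [0.0003 0.0003] -0.0002666118687667451 F [-0.2884 -0.3658 -2.7952] w 0.0294
shift cm [ 0.5396 -0.1474  0.0572]
turn -179.89296362807193 or 0.10703637192807491
```

```bash
python3 -m handwheel '[0.1,0,0,0, 0.2,0,0,0, 0.3,0,0,0, 0.4,0,0,0, 0.48,0,0,0, 0.53,0,0,0, 0.55,0,0,0, 0.55,0,0,0, 0.55,0,0,0, 0.55,0,0,0]'; python3 - <<'E'
from nav import *
to([.5511,.3159,.0349],-9.5)
E
```

```text
time_s: 35.65
tcp_pos: [0.5513, 0.3142, 0.0348]
eef_rot: [-152.5, 90.0, 18.1]
contact_force: [-1.7, -0.9, 2.8]
gripper_width: 0.029
t 35.65 tcp [0.5513 0.3142 0.0348] jaw yaw 170.61 tilt x,z [0.0001 0.    ] -0.00011959129727739286 F [-1.7428 -0.8982  2.7985] w 0.029
shift cm [-0.0075 -0.1625  0.0497]
turn -179.8919237645889 or 0.10807623541109024
```

The block is on the bench (about +6 N relative to hanging free). I'll open and rise.

```bash
python3 -m handwheel '[0,0,0,0, 0,0,0,0, 0,0,0,0, 0,0,0,0, 0,0,0,0, 0,0,0,0, 0,0,0,0, 0,0,0,0, -0.3,0,0,0, -1,0,0,0]' 8.7; python3 -m handwheel '[-1.5,0,0,0, -4,0,0,0, -7,0,0,0, -10,0,0,0, -13,0,0,0, -15,-3,1,0, -15,-7,2,0, -15,-7,2,0, -15,-7,2,0, -15,-7,2,0]'; python3 - <<'E'
from plant import cams
from crop import crop
import cv2
for n,a in(("scene",(290,225,70,70,8)),("top",(275,185,64,64,8))):
    c=cams.capture(n);cv2.imwrite(f"pics/{n}8.png",c["image"][:,:,::-1]);crop(f"pics/{n}8.png",f"pics/{n}8c.png",*a)
crop("pics/scene8.png","pics/s8k.png",425,170,45,55,8)
E
```

```text
time_s: 36.9
tcp_pos: [0.5511, 0.3141, 0.0446]
eef_rot: [55.8, 90.0, -133.6]
contact_force: [0.6, -0.2, 0.3]
gripper_width: 0.0871
time_s: 38.15
tcp_pos: [0.5431, 0.3858, 0.195]
eef_rot: [-159.6, 90.0, 10.9]
contact_force: [0.9, 0.7, -0.0]
gripper_width: 0.087
```

View pics/scene8.png

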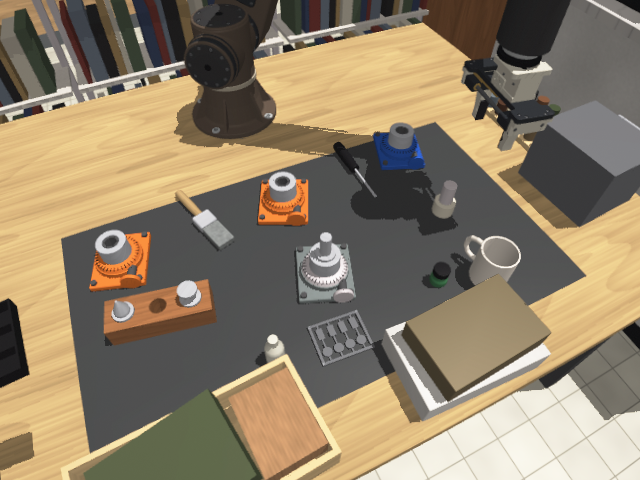

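View pics/scene8c.png

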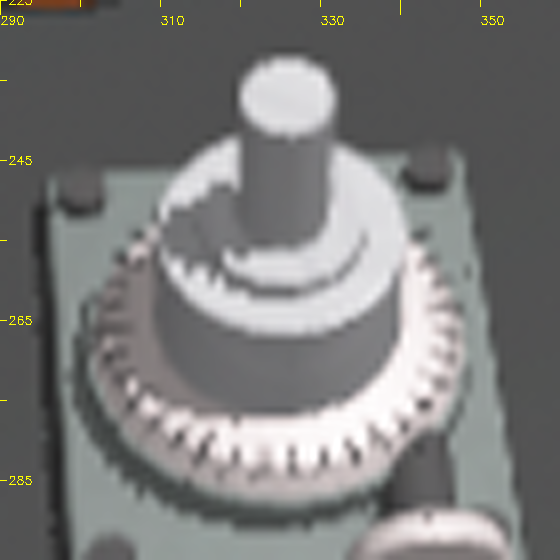

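View pics/s8k.png

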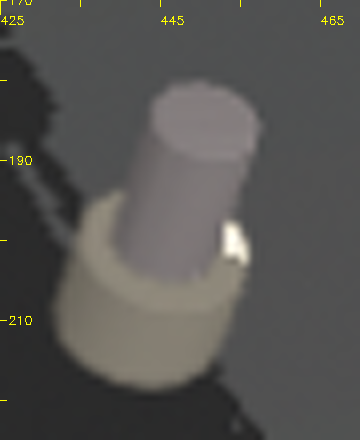

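View pics/top8c.png

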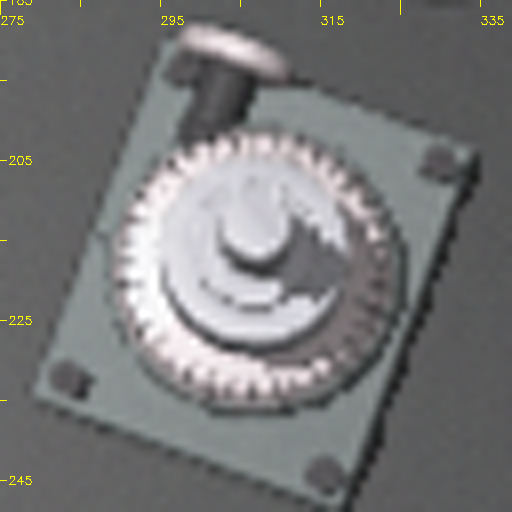

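The final pictures show the arbor flush and upright, top at (325.4,236.6). The block stands at (444,205), nothing else has moved, and the gripper is clear.

```bash
python3 -c "
from plant import workorder,sensors
print(workorder.close_job())"
```

```text
the job is handed in; nothing more can be done
None
```

The arbor is in the socket with its collar flush, and the block is back upright on the bench. I handed the job in at about 38 s; it reports no verdict.

- **Setting:** I took the plain-headed arbor from the rack's middle hole and set it loosely in the grey head's socket. After I let go, the two cameras placed its collar about 9 mm proud and on the socket axis.
- **Tapping:** The first tap peaked at about 10 N in the readings and drove the collar to roughly 3–4 mm proud. I then lifted the block about 9 mm clear. The second tap landed the collar on the face and ended at about 24 N, with no reading above that. Forces were only read at the end of each move, so a short spike in between would not have shown.
- **Last checks:**
  - The tool stopped at 0.159 m during the second tap, exactly where a flush collar should stop it.
  - The arbor's top in the scene picture matched the flush prediction to about 0.2 pixel.
  - The block stands within about 2 mm of where it started.
  - The other two arbors and the bystanders look unmoved, by eye only.
- **Disagreements:** None of the checks failed. The tool drifted sideways by about 1 mm and saw about 7 N of side force at the end of the firm tap, which the pictures show did not tilt the arbor visibly.

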